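Load the sample canister into the reader

TASK

Push the canister lying at the foot of the loading ramp slowly (well under 20 cm a second) up the ramp with the fingertips, without letting it roll back, until it drops into the seat fully home against the stop plate. Then press the start button on the small box all the way in and let it go. Do not grasp or lift the canister, do not press the button before the canister is home, and leave the tube rack, bottle and jar alone.

Things in the scene. Friction and masses are not known exactly. Their poses are not given: they have to be found in the camera images.
- ramp: Fixed ramp, 142 mm wide, with a white reader box at its top end (172 wide, 80 high, to local x = +194 mm). Origin: on the bench, on its centre line. Local x points up the ramp, y across, z up. Low rails, 12 mm above the track, leave a channel 118 mm wide. The canister rolls back if let go on the slope; in the seat it stays by itself.
- foot (a point): Middle of the line where the level apron meets the slope: ramp local x = -90 mm, 10 mm above the bench. The apron reaches from there down to x = -170 mm, level at 10 mm, with a lip 6 mm high across its low end (x -170 to -164). Ramp's axes.
- crest (a point): Middle of the top edge of the slope: ramp local x = +80 mm, 35.5 mm above the bench. The slope rises evenly from the foot to here (8.5 degrees). Beyond it the track steps 4 mm down into the level seat, 44 mm long, which ends at the stop plate. Ramp's axes.
- seat (a point): Where the canister's centre lies when fully home: ramp local x = +96 mm, y = 0, 59.5 mm above the bench (seat surface at 31.5 mm). The upright stop plate's face is at x = +124 mm; it is 80 mm high. Ramp's axes.
- canister: Loose sealed sample canister: smooth round aluminium cylinder with grey end bands, 56 mm in diameter, 110 mm long, 0.18 to 0.35 kg, lying across the ramp's channel on the level apron. Origin at its centre (mid-length, on its axis); its own y is the cylinder's axis, x and z turn as it rolls. Slippery (friction about 0.35). Only to be pushed.
- startbox: Fixed white box 80 x 80 x 40 mm high on the bench, left or right of the ramp, with the round grey start button on top in the middle. Origin: centre of its underside, z up.
- start (a joint): Travel of the start button: 0 m out, 0.006 m fully in (counts as pressed beyond 0.0045). Sprung, about 4 N fully in; comes back out when let go.
- start_top (a point): Centre of the top face of the start button, a disc 32 mm in diameter that is pressed straight down; it moves with the button.
- tuberack: Bystander: loose black rack with six capped tubes, 75 x 55 mm, 96 mm high, on the bench on the other side of the ramp from the start box. Origin: centre of its underside.
- bottle: Bystander: loose amber bottle, 52 mm in diameter, 100 mm high, standing beyond the ramp on the left. Origin: centre of its underside.
- jar: Bystander: loose clear jar with a white cap, 56 mm in diameter, 55 mm high, standing beyond the ramp. Origin: centre of its underside.
There are look-alikes about, which are no part of the job. What is shaped like the startbox but green is not meant.

How it is judged (in metres and radians):
On the way, in this order (a step that is already met when the one before it is completed fails the run):
1. the canister lies in the seat at the stop (x of canister in the frame of ramp above 0.091 m and z of canister in the frame of ramp below 0.0615 m and linear speed of canister below 0.02 m/s), for 0.2 s.
2. the start button is pressed in (value of joint start above 0.0045 m), for 0.05 s.
At the end, for the whole second after the job is handed in: The canister lies at rest in the seat, its centre within 5 mm of the seat point along the ramp and down to within 2 mm in height, its axis within 0.1 rad of square across the ramp; the start button has been pressed after that and is out again (under 2 mm) (all of step 1 and x of canister in the frame of ramp below 0.1 m and z of canister in the frame of ramp above 0.055 m and angle between the y axis of canister and the y axis of ramp, either way round below 0.1 rad and value of joint start below 0.002 m); the robot touches nothing.
It fails at once if the canister is lifted off the ramp (over about 15 mm) (z of canister in the frame of ramp above 0.08 m or (x of canister in the frame of ramp below 0.01 m and z of canister in the frame of ramp above 0.068 m) or (x of canister in the frame of ramp below -0.05 m and z of canister in the frame of ramp above 0.06 m)).
It fails at once if the canister rolls back or runs free on the ramp (faster than 0.25 m/s) (x of canister in the frame of ramp below 0.07 m and linear speed of canister above 0.25 m/s).
It fails at once if the start button is pressed (over 3 mm) while the canister is not in its seat (value of joint start above 0.003 m and x of canister in the frame of ramp below 0.09 m).
It fails at once if the tube rack, bottle or jar is moved by more than 15 mm (distance of any of tuberack, bottle, jar from where it was at the start of the episode above 0.015 m).
It also fails if it takes over 53 s, if anything falls off the work surface, if the arm or the gripper's body presses on something with over 40 N, if the wrist force passes 120 N, or if a joint passes its speed limit or range.

ROBOT

A 6-joint arm with a two-finger parallel gripper is mounted at the origin on the work surface. World frame = base frame: x ahead of the robot, y to its left, z up, the work surface at z = 0. Lengths are in m, angles in degrees, forces in N, time in s.
With the tool pointing down it reaches from about 0.25 to 0.725 m from the base axis. Payload 9.7 kg.
Tool frame: the origin (TCP) lies midway between the tips of the shut fingers; the grasp point (between the pads) lies 19 mm behind it; z points along the fingers, y is the direction in which the jaws open and shut (so a half turn about z gives the same grasp; the last joint's range is limited). The gripper opens to 85 mm and grips with 20 to 120 N. Pads are 22 mm wide; open, the fingers measure 114 mm over their backs; the gripper's body (76 mm by 85 mm) begins 54 mm behind the grasp point. The pads swing forward as they close: fully open they stand 13 mm farther back than shut.
Start: joints at [-74.542, 4.979, 10.078, 95.1, 0, 90], TCP at [0.147, -0.53, 0.231] pointing down, gripper open.
Joint ranges: [-179.16, 179.16], [-48.56, 103.87], [-65.8, 70.77], [-126.05, 130.52], [-82.76, 87.17], [-180, 180]. Speed limits (degrees/s): [127.2, 127.2, 147.25, 180, 180, 180].

INTERFACE

Orientations are given as [roll, pitch, yaw] about the fixed x, y, z axes, in that order (R = Rz(yaw) Ry(pitch) Rx(roll)).
In Python, from workcell import bot, camera, recognise gives the robot as it stands. The module is installed in compiled form; this text tells all that it offers.
- The arm moves only by the tool apply_moves, never from a script. Its argument "targets" is one flat list of numbers, 7 for each row, row after row: the shift along the world's x, y, z in units of 30 mm (1.0 is 30 mm), then the turn, a rotation vector about the world's x, y, z in units of 6 degrees (1.0 is 6 degrees), then the opening, from 0 (shut) to 1 (fully open). A call has 1 to 5 rows; each row is the pose to reach, as a shift and turn from the pose commanded when the call began; what a row does not reach only later rows make up. A row lasts 1/10 s, in which the tool goes at most 50 mm and 8.59 degrees, less where a joint would pass 70% of its speed; a pose out of reach is approached as far as the arm can. A call with a gripper value outside its range is refused whole. The fingers move at their own pace and stop on an object; "newtons" is the grip in N (left out, the last holds). Time passes only in rows, so rows that repeat a pose let the fingers close. It gives the time, the measured TCP pose, the force and the opening at its end, in the units of the state.
- bot.get_obs(): the state, without advancing time (a new reading comes with each control period).
- camera(name): name is "scene" or "top"; returns a dict with "img" (420x560x3 uint8, red, green, blue), "intrinsics" (3x3 intrinsics, pixels), "origin" and "rotation" of the camera in the world. Camera axes: x right, y up, looking along -z (the intrinsics and any distortion apply to the point x, -y, -z); pixel columns grow to the right and rows downward; lengths in m; the calibration is good to about 2 mm. A picture is of the moment at which its call begins. There is no depth.
- bot.job_done(): hands the job in, once; it reports no verdict.
Trained networks look in the newest picture that a camera, given by its name, has taken for a name from the list of things; names that differ only in an ending like _2 or _b are one class to them, and where a whole thing is asked for, a point or a joint stands for the part that bears it (a point fixed in the world has none). Each returns a list of dicts, best first, with "conf" (0 to 1); they miss things now and then, are a little off and sometimes report something else, mostly with a low value. They report only what shows in the picture. A call takes as long as a camera call. They do not tell look-alikes from the thing itself.
- recognise(query, camera): "box" ([left, top, right, bottom] in pixels, round what is visible of it).
The state is a dict: "time": time; "q": joint angles; "qd": joint speeds; "joint_efforts": joint torques, N m; "ee_pos": TCP position; "tcp_rot": TCP orientation; "wrist_force": force on the tool from outside, world axes, zero at the start; "torque": the same for the moment, N m; "opening": finger opening in m.
Only numpy, scipy, OpenCV 4.12 (cv2) and the standard library are available. Lean on these libraries where they do the work, as an engineer would, in place of code of your own. Each camera call takes 0.05 s, during which the arm holds its last target.

## Working session

There is one attempt and no reset: what is moved stays moved. The work goes in short steps, Python scripts to look and compute and a tool call to move; the robot and the scene stay as the last step left them, time stands still between calls to the robot, and variables do not carry over. Pictures are saved under pics/ and viewed, and the job is handed in when it is done.

Besides the shell and the picture viewer there is one more tool, called as name(argument=value, ...) on one line, values as JSON. apply_moves: Moves the arm, as the interface text tells. Its arguments: {"type":"object","properties":{"targets":{"type":"array"},"newtons":{"type":"number"}},"required":["targets"]}

```bash
mkdir -p pics; ls; cat > h.py <<'E'
from workcell import bot,camera,recognise
import numpy as np,cv2
def snap(n,f):
    c=camera(n); cv2.imwrite('pics/'+f,c['img'][:,:,::-1]); return c
def proj(c,P):
    P=np.atleast_2d(P); p=(P-np.array(c['origin']))@np.array(c['rotation'])
    p=np.stack([p[:,0],-p[:,1],-p[:,2]],1); k=p@np.array(c['intrinsics']).T
    return k[:,:2]/k[:,2:]
def ray(c,u,v,z):
    d=np.linalg.inv(np.array(c['intrinsics']))@np.array([u,v,1.]); d=np.array(c['rotation'])@np.array([d[0],-d[1],-d[2]])
    o=np.array(c['origin']); return o+d*(z-o[2])/d[2]
E
python3 - <<'E'
from h import *
for n in ('scene','top'):
    c=snap(n,n+'0.png'); print(n,{k:np.round(v,4).tolist() for k,v in c.items() if k!='img'})
    for q in ('ramp','canister','startbox','start_top','tuberack','bottle','jar'):
        print(q,[(np.round(d['box']).tolist(),round(d['conf'],2)) for d in recognise(q,n)])
print(bot.get_obs())
E
```

```text
pics
scene {'intrinsics': [[442.5405, 0.0, 272.717], [0.0, 442.5405, 200.3381], [0.0, 0.0, 1.0]], 'origin': [1.3905, 0.1304, 0.982], 'rotation': [41.1954, -0.1888, 97.9643]}
ramp [([218.0, 146.0, 355.0, 222.0], 0.59)]
canister [([230.0, 176.0, 257.0, 211.0], 0.84)]
startbox [([376.0, 165.0, 412.0, 202.0], 0.91), ([389.0, 202.0, 431.0, 237.0], 0.85)]
start_top [([409.0, 208.0, 420.0, 216.0], 0.54), ([147.0, 138.0, 173.0, 174.0], 0.47)]
tuberack [([144.0, 139.0, 172.0, 174.0], 0.97)]
bottle [([366.0, 221.0, 388.0, 254.0], 0.76)]
jar [([213.0, 243.0, 232.0, 267.0], 0.86), ([146.0, 138.0, 174.0, 174.0], 0.34)]
top {'intrinsics': [[503.8995, 0.0, 280.8884], [0.0, 503.8995, 206.7244], [0.0, 0.0, 1.0]], 'origin': [0.4091, 0.0189, 1.2939], 'rotation': [9.8822, -0.5659, -88.3413]}
ramp [([182.0, 204.0, 342.0, 311.0], 0.95)]
canister [([295.0, 207.0, 327.0, 255.0], 0.69)]
startbox [([117.0, 260.0, 155.0, 298.0], 0.6), ([105.0, 202.0, 145.0, 239.0], 0.59)]
start_top [([113.0, 214.0, 127.0, 225.0], 0.66)]
tuberack [([414.0, 267.0, 446.0, 296.0], 0.61)]
bottle [([154.0, 172.0, 180.0, 198.0], 0.6)]
jar [([306.0, 141.0, 332.0, 164.0], 0.59)]
{'time': 0.8, 'q': array([-7.45433432e+01,  4.97654844e+00,  1.00793787e+01,  9.50993042e+01,
        1.05713119e-03,  9.00002316e+01]), 'qd': array([ 0.01927704,  0.04897469, -0.12585117,  0.06431803, -0.01240441,
        0.00435887]), 'joint_efforts': array([-1.41326625e-03, -5.20048606e+01,  4.64834154e+01,  1.14528491e-03,
       -2.14461334e-04, -2.20276320e-05]), 'ee_pos': array([ 0.14658579, -0.53010852,  0.23131716]), 'tcp_rot': array([ 1.79996474e+02, -1.05714544e-03,  1.54564253e+01]), 'wrist_force': array([ 0.10481149, -0.74710992,  0.37588441]), 'torque': array([-0.00839694,  0.01698658,  0.01063067]), 'opening': 0.08550866615984162}
```

View pictures.

View pics/scene0.png

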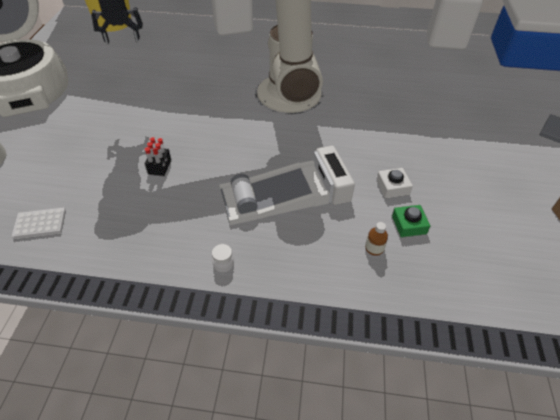

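```bash
python3 - <<'E'
import cv2
a=cv2.imread('pics/top0.png'); cv2.imwrite('pics/top0c.png',cv2.resize(a[130:330,95:365],None,fx=2.9,fy=2.9,interpolation=cv2.INTER_CUBIC))
a=cv2.imread('pics/scene0.png'); cv2.imwrite('pics/scene0c.png',cv2.resize(a[130:280,200:450],None,fx=3.1,fy=3.1,interpolation=cv2.INTER_CUBIC))
E
```

```text
(no output)
```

View pics/top0.png

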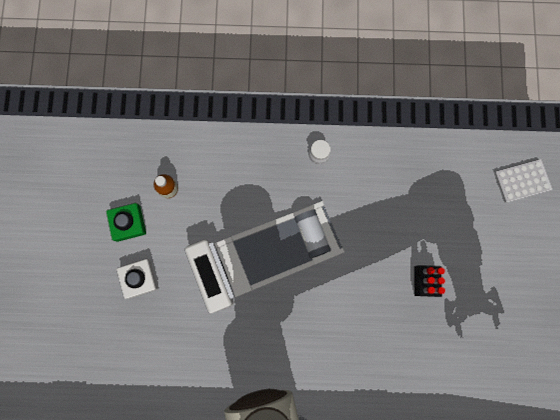

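View pics/top0c.png

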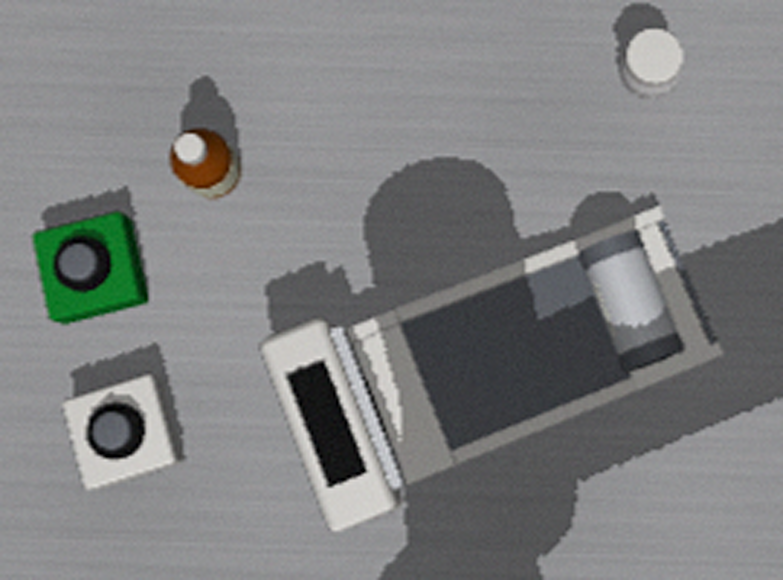

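View pics/scene0c.png

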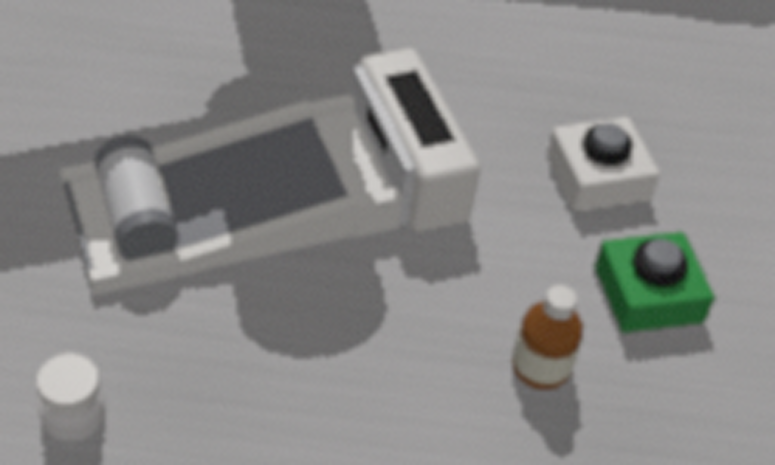

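```bash
cat >> h.py <<'E'
from scipy.spatial.transform import Rotation as Ro
_camera=camera
def camera(n):
    c=_camera(n); r=np.array(c['rotation'])
    if r.shape==(3,): c['rotation']=Ro.from_euler('xyz',r,degrees=True).as_matrix()
    return c
class Saved: pass
def fixedcam(n):
    d={'scene':([[442.5405,0,272.717],[0,442.5405,200.3381],[0,0,1]],[1.3905,.1304,.982],[41.1954,-.1888,97.9643]),
     'top':([[503.8995,0,280.8884],[0,503.8995,206.7244],[0,0,1]],[.4091,.0189,1.2939],[9.8822,-.5659,-88.3413])}[n]
    return dict(intrinsics=d[0],origin=np.array(d[1]),rotation=Ro.from_euler('xyz',d[2],degrees=True).as_matrix(),img=cv2.imread(f'pics/{n}0.png')[:,:,::-1])
def r2w(p,P):
    P=np.atleast_2d(P)/1000.; c,s=np.cos(p[2]),np.sin(p[2])
    return np.stack([p[0]+c*P[:,0]-s*P[:,1],p[1]+s*P[:,0]+c*P[:,1],P[:,2]],1)
E
cat > fit.py <<'E'
from h import *
from scipy.optimize import least_squares
T=fixedcam('top');S=fixedcam('scene')
tp=np.array([(262,342),(333,530),(722,350),(655,200)])/2.9+[95,130]
tl=[(194,-86,80),(194,86,80),(-170,71,22),(-170,-71,22)]
sp=np.array([(410,48),(478,168),(470,217),(62,172),(93,292)])/3.1+[200,130]
sl=[(194,86,80),(194,-86,80),(194,-86,0),(-170,71,22),(-170,-71,0)]
def f(p): return np.r_[(proj(T,r2w(p,tl))-tp).ravel(),(proj(S,r2w(p,sl))-sp).ravel()]
r=least_squares(f,[.4,0,1.9],loss='soft_l1'); p=r.x; print(p,np.degrees(p[2])); print(f(p).reshape(-1,2).round(1))
for c,n,o,w,h,k in ((T,'top',(95,130),270,200,2.9),(S,'scene',(200,130),250,150,3.1)):
    im=cv2.resize(c['img'][o[1]:o[1]+h,o[0]:o[0]+w,::-1],None,fx=k,fy=k,interpolation=cv2.INTER_CUBIC)
    def dr(L,col):
        q=((proj(c,L)-o)*k).astype(int); cv2.polylines(im,[q],True,col,1)
    dr(r2w(p,[(194,86,80),(194,-86,80),(124,-86,80),(124,86,80)]),(0,0,255))
    dr(r2w(p,[(-170,71,22),(-170,-71,22),(-90,-71,22),(80,-71,47.5),(80,71,47.5),(-90,71,22)]),(0,255,0))
    dr(r2w(p,[(-90,59,10),(-90,-59,10),(80,-59,35.5),(80,59,35.5)]),(255,255,0))
    cv2.imwrite(f'pics/{n}_fit.png',im)
for n,z in(('top0',.05),):
    pass
print('box top c', ray(T,136,278.5,.04), 'btn top crop', ray(T,115/2.9+95,431/2.9+130,.05),ray(S,609/3.1+200,140/3.1+130,.05))
print('seat',r2w(p,[(96,0,59.5),(-90,0,10)]))
# canister axis centre
q=ray(T,633/2.9+95,300/2.9+130,.038); c,s=np.cos(p[2]),np.sin(p[2]); d=q[:2]-p[:2]; print('can',q,'local',[c*d[0]+s*d[1],-s*d[0]+c*d[1]])
q=ray(S,136/3.1+200,195/3.1+130,.038);d=q[:2]-p[:2]; print('can',q,'local',[c*d[0]+s*d[1],-s*d[0]+c*d[1]])
E
python3 fit.py
```

```text
[0.51709847 0.03299911 2.00272025] 114.7474181452424
[[-2.2 -0.4]
 [-0.2  1.9]
 [ 0.5 -0.2]
 [ 0.9  0.6]
 [ 0.3 -1.1]
 [ 1.3 -0.5]
 [-0.   2.4]
 [-1.8  0.3]
 [-0.4  2.4]]
box top c [0.43789514 0.36363395 0.04      ] btn top crop [0.43727893 0.36413034 0.05      ] [0.43283097 0.36800611 0.05      ]
seat [[ 0.47691107  0.12018267  0.0595    ]
 [ 0.55477417 -0.04873547  0.01      ]]
can [ 0.56264018 -0.07034448  0.038     ] local [np.float64(-0.11291734313867757), np.float64(0.0019023199976542018)]
can [ 0.55534581 -0.06708148  0.038     ] local [np.float64(-0.10690044816893521), np.float64(0.007160840060130971)]
```

View pics/top_fit.png

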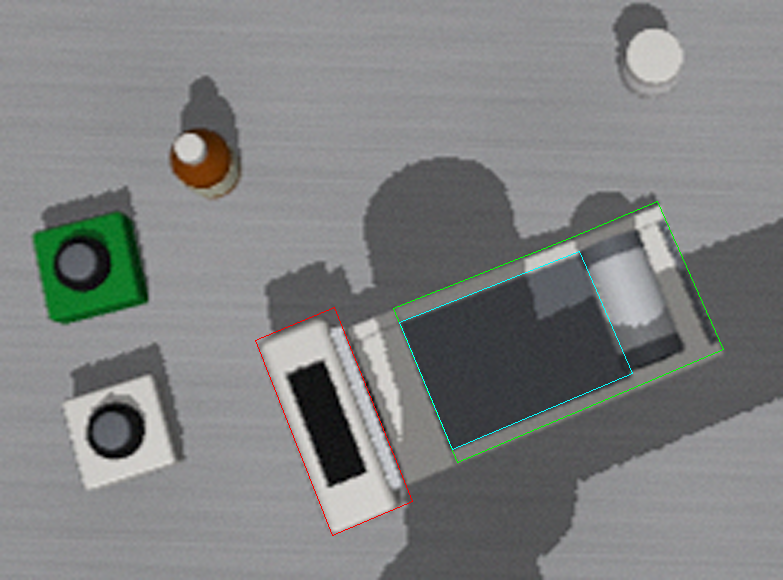

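View pics/scene_fit.png

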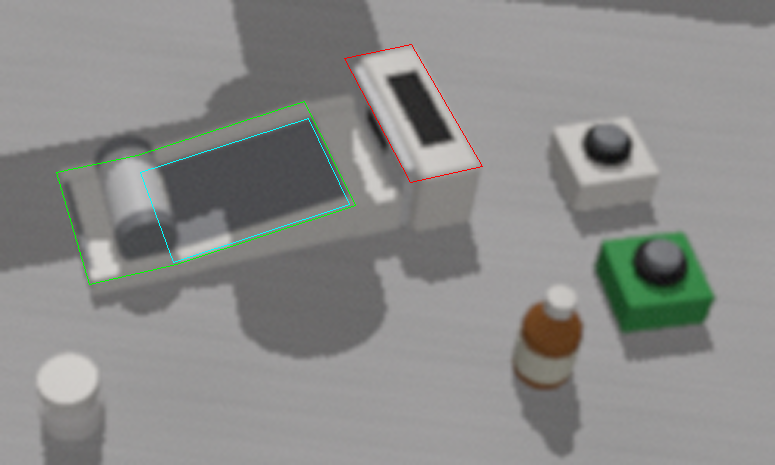

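apply_moves(targets=[1,0.88,0,0,0,1.1,0.5,2,1.76,0,0,0,2.2,0.5,3,2.64,0,0,0,3.3,0.5,4,3.52,0,0,0,4.4,0.5,5,4.4,0,0,0,5.5,0.5], newtons=20)

```text
time: 1.3
ee_pos: [0.2975, -0.3969, 0.2314]
tcp_rot: [180.0, 0.0, 48.7]
wrist_force: [0.5, -0.8, -0.5]
opening: 0.0425
```

apply_moves(targets=[1,0.88,0,0,0,1.1,0.5,2,1.76,0,0,0,2.2,0.5,3,2.64,0,0,0,3.3,0.5,4,3.52,0,0,0,4.4,0.5,5,4.4,0,0,0,5.5,0.5])

```text
time: 1.8
ee_pos: [0.4477, -0.2648, 0.2315]
tcp_rot: [180.0, 0.0, 81.7]
wrist_force: [-0.2, 0.3, -0.2]
opening: 0.043
```

apply_moves(targets=[1,0.88,0,0,0,1.1,0.5,2,1.76,0,0,0,2.2,0.5,3,2.64,-0.5,0,0,3.3,0.5,4,3.52,-1.5,0,0,4.4,0.5,4.93,4.37,-2.5,0,0,5.55,0.5])

```text
time: 2.3
ee_pos: [0.596, -0.1337, 0.1558]
tcp_rot: [179.9, 0.1, 115.1]
wrist_force: [0.7, -0.0, 0.4]
opening: 0.043
```

```bash
cat >> h.py <<'E'
PZ=np.array([0.5171,0.0330,np.radians(114.75)])
def loc(P,p=PZ):
    c,s=np.cos(p[2]),np.sin(p[2]); d=np.array(P)[:2]-p[:2]; return (np.array([c*d[0]+s*d[1],-s*d[0]+c*d[1],P[2]])*1000).round(1)
def st():
    o=bot.get_obs(); print(round(o['time'],2),o['ee_pos'].round(4),'loc',loc(o['ee_pos']),o['tcp_rot'].round(2),'F',o['wrist_force'].round(1),'open',round(o['opening'],4),'q',o['q'].round(1))
def view(f,a=(95,130,270,200,2.9),b=(200,100,250,180,3)):
    ims=[]
    for n,(x,y,w,h,k) in(('top',a),('scene',b)):
        c=camera(n); im=cv2.resize(c['img'][y:y+h,x:x+w,::-1],(400,int(400*h/w)),interpolation=cv2.INTER_CUBIC); ims.append(im)
    H=max(i.shape[0] for i in ims); ims=[cv2.copyMakeBorder(i,0,H-i.shape[0],0,0,0) for i in ims]
    cv2.imwrite('pics/'+f,np.hstack(ims))
E
python3 - <<'E'
from h import *
st(); view('v1.png',b=(200,80,150,150,1),a=(200,130,200,200,1))
E
```

```text
2.3 [ 0.596  -0.1337  0.1558] loc [-184.4   -1.9  155.8] [1.7993e+02 6.0000e-02 1.1505e+02] F [ 0.7 -0.   0.4] open 0.043 q [-12.6  12.4  10.1  87.6  -0.   52.3]
```

View pics/v1.png

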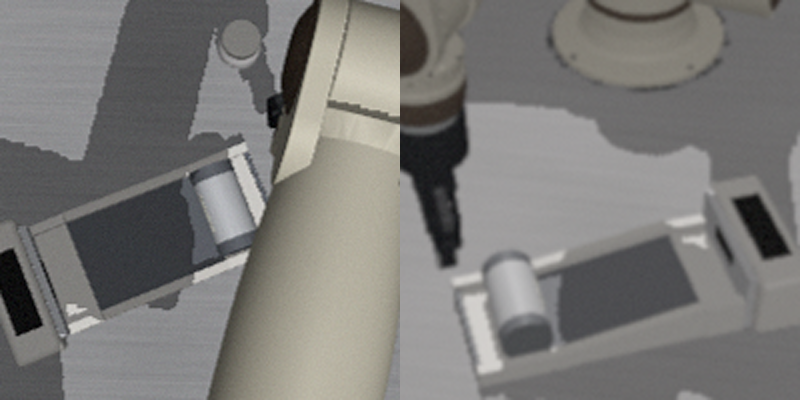

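apply_moves(targets=[-0.03,-0.01,-1.2,0,0,-0.05,0.5,-0.06,-0.03,-2.4,0,0,-0.05,0.5,-0.06,-0.03,-3.6,0,0,-0.05,0.5,-0.06,-0.03,-4.35,0,0,-0.05,0.5,-0.06,-0.03,-4.35,0,0,-0.05,0.5])

```text
time: 2.9
ee_pos: [0.5904, -0.1358, 0.0226]
tcp_rot: [-179.7, -0.2, 114.4]
wrist_force: [-0.4, -0.5, 0.8]
opening: 0.0428
```

apply_moves(targets=[-0.06,0.12,0,0,0,0,0.5,-0.11,0.24,0,0,0,0,0.5,-0.17,0.36,0,0,0,0,0.5,-0.22,0.48,0,0,0,0,0.5,-0.28,0.6,0,0,0,0,0.5])

```text
time: 3.4
ee_pos: [0.5845, -0.1176, 0.0265]
tcp_rot: [180.0, 0.0, 114.5]
wrist_force: [0.9, -0.2, -1.0]
opening: 0.0425
```

```bash
python3 - <<'E'
from h import *
st(); view('v2.png',b=(200,110,120,120,1),a=(200,130,200,200,1))
E
```

```text
3.4 [ 0.5845 -0.1176  0.0265] loc [-164.9    1.8   26.5] [1.7995e+02 4.0000e-02 1.1446e+02] F [ 0.9 -0.2 -1. ] open 0.0425 q [-11.4  12.2  -4.6  73.2   0.   54.2]
```

View pics/v2.png

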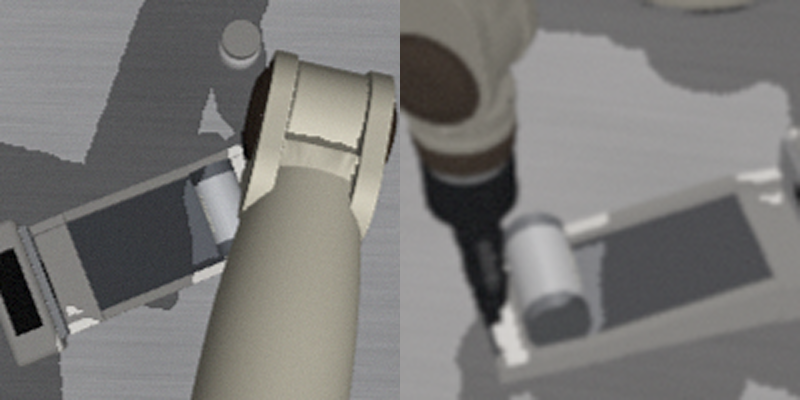

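apply_moves(targets=[-0.05,0.1,0,0,0,0.05,0.5,-0.1,0.2,0,0,0,0.05,0.5,-0.15,0.3,0,0,0,0.05,0.5,-0.2,0.4,0,0,0,0.05,0.5,-0.25,0.5,0,0,0,0.05,0.5])

```text
time: 4.0
ee_pos: [0.5767, -0.1027, 0.0258]
tcp_rot: [180.0, 0.0, 114.8]
wrist_force: [0.1, -0.3, -0.9]
opening: 0.0428
```

apply_moves(targets=[-0.05,0.1,0,0,0,0,0.5,-0.09,0.2,0,0,0,0,0.5,-0.14,0.3,0,0,0,0,0.5,-0.18,0.4,0,0,0,0,0.5,-0.23,0.5,0,0,0,0,0.5])

```text
time: 4.5
ee_pos: [0.5698, -0.0876, 0.0258]
tcp_rot: [180.0, 0.0, 114.8]
wrist_force: [0.4, 0.1, -0.6]
opening: 0.0425
```

```bash
python3 - <<'E'
from h import *
st(); view('v3.png',b=(200,110,120,120,1),a=(200,130,200,200,1))
E
```

```text
4.5 [ 0.5698 -0.0876  0.0258] loc [-131.6    2.6   25.8] [180.     0.   114.76] F [ 0.4  0.1 -0.6] open 0.0425 q [-8.7  9.6 -7.6 72.8  0.  56.5]
```

View pics/v3.png

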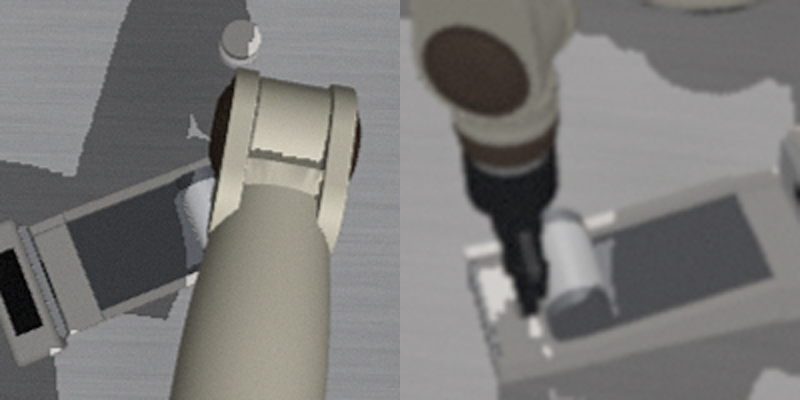

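apply_moves(targets=[-0.06,0.14,0.01,0,0,0,0.5,-0.13,0.3,0.03,0,0,0,0.5,-0.2,0.47,0.05,0,0,0,0.5,-0.28,0.65,0.07,0,0,0,0.5,-0.36,0.83,0.09,0,0,0,0.5])

```text
time: 5.1
ee_pos: [0.5589, -0.0625, 0.0286]
tcp_rot: [180.0, 0.0, 114.8]
wrist_force: [0.5, 0.1, 0.4]
opening: 0.0426
```

apply_moves(targets=[-0.08,0.18,0.02,0,0,0,0.5,-0.16,0.36,0.04,0,0,0,0.5,-0.24,0.54,0.06,0,0,0,0.5,-0.32,0.72,0.08,0,0,0,0.5,-0.41,0.9,0.1,0,0,0,0.5])

```text
time: 5.6
ee_pos: [0.5466, -0.0355, 0.0315]
tcp_rot: [180.0, 0.0, 114.8]
wrist_force: [0.9, -0.5, 0.5]
opening: 0.0428
```

```bash
python3 - <<'E'
from h import *
st(); view('v4.png',b=(200,110,160,120,1),a=(170,130,200,200,1))
E
```

```text
5.6 [ 0.5466 -0.0355  0.0315] loc [-74.6   1.9  31.5] [180.     0.   114.76] F [ 0.9 -0.5  0.5] open 0.0428 q [ -3.7   5.6 -11.4  73.    0.   61.5]
```

View pics/v4.png

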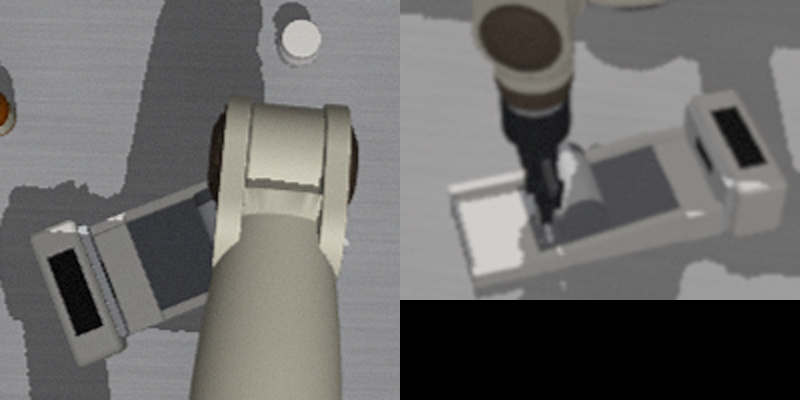

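apply_moves(targets=[-0.08,0.18,0.02,0,0,0,0.5,-0.16,0.36,0.04,0,0,0,0.5,-0.24,0.54,0.06,0,0,0,0.5,-0.32,0.72,0.08,0,0,0,0.5,-0.41,0.9,0.1,0,0,0,0.5])

```text
time: 6.2
ee_pos: [0.5343, -0.0085, 0.0346]
tcp_rot: [180.0, 0.0, 114.8]
wrist_force: [0.1, -0.5, 1.6]
opening: 0.0427
```

apply_moves(targets=[-0.08,0.18,0.02,0,0,0,0.5,-0.16,0.36,0.04,0,0,0,0.5,-0.24,0.54,0.06,0,0,0,0.5,-0.32,0.72,0.08,0,0,0,0.5,-0.41,0.9,0.1,0,0,0,0.5])

```text
time: 6.7
ee_pos: [0.522, 0.0184, 0.0375]
tcp_rot: [180.0, 0.0, 114.8]
wrist_force: [0.0, -1.1, 0.4]
opening: 0.0429
```

apply_moves(targets=[-0.08,0.18,0.02,0,0,0,0.5,-0.16,0.36,0.04,0,0,0,0.5,-0.24,0.54,0.06,0,0,0,0.5,-0.32,0.72,0.08,0,0,0,0.5,-0.41,0.9,0.1,0,0,0,0.5])

```text
time: 7.2
ee_pos: [0.5097, 0.0454, 0.0405]
tcp_rot: [180.0, 0.0, 114.8]
wrist_force: [-0.2, -1.0, 1.2]
opening: 0.0426
```

```bash
python3 - <<'E'
from h import *
st(); view('v5.png',b=(220,110,160,120,1),a=(170,130,200,200,1))
E
```

```text
7.2 [0.5097 0.0454 0.0405] loc [14.4  1.5 40.5] [180.     0.   114.76] F [-0.2 -1.   1.2] open 0.0426 q [  5.1   0.5 -15.7  73.8  -0.   70.3]
```

View pics/v5.png

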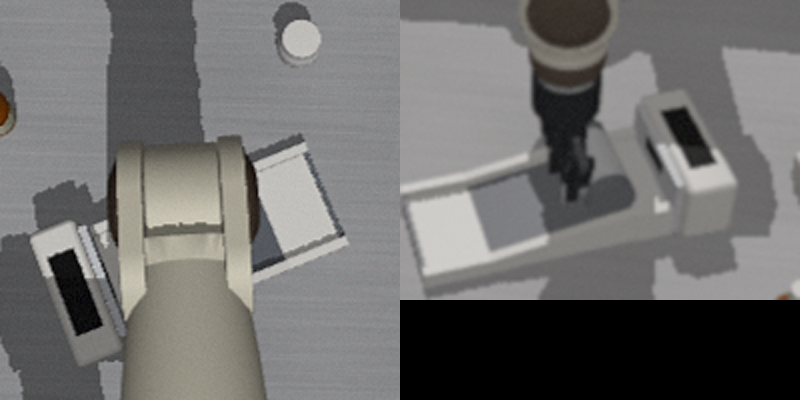

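apply_moves(targets=[-0.08,0.17,0.02,0,0,0,0.5,-0.15,0.33,0.03,0,0,0,0.5,-0.22,0.48,0.05,0,0,0,0.5,-0.29,0.63,0.07,0,0,0,0.5,-0.36,0.78,0.08,0,0,0,0.5])

```text
time: 7.8
ee_pos: [0.4989, 0.0688, 0.043]
tcp_rot: [180.0, 0.0, 114.8]
wrist_force: [-0.1, -0.4, -0.2]
opening: 0.0426
```

apply_moves(targets=[-0.06,0.13,0,0,0,0,0.5,-0.11,0.24,0,0,0,0,0.5,-0.16,0.34,0,0,0,0,0.5,-0.2,0.44,0,0,0,0,0.5,-0.24,0.52,0,0,0,0,0.5])

```text
time: 8.3
ee_pos: [0.4918, 0.0843, 0.0428]
tcp_rot: [-180.0, -0.0, 114.8]
wrist_force: [-0.5, 1.0, -0.1]
opening: 0.0422
```

```bash
python3 - <<'E'
from h import *
st(); view('v6.png',b=(250,110,120,120,1),a=(170,130,200,200,1))
E
```

```text
8.3 [0.4918 0.0843 0.0428] loc [57.1  1.5 42.8] [-180.     -0.    114.76] F [-0.5  1.  -0.1] open 0.0422 q [  9.7  -1.3 -17.3  74.1   0.   75. ]
```

View pics/v6.png

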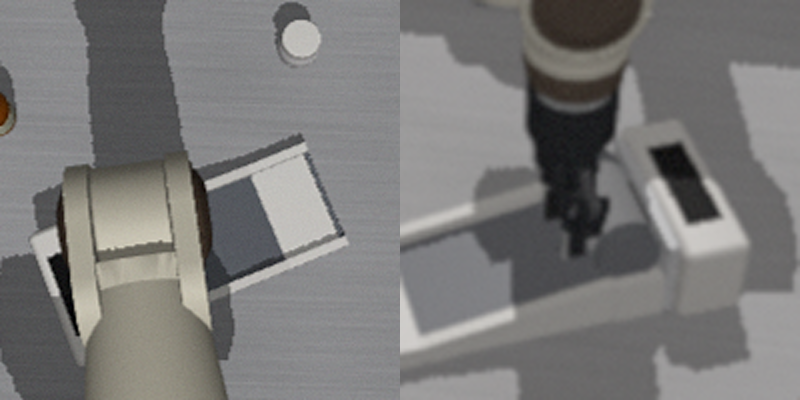

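apply_moves(targets=[-0.02,0.03,0,0,0,0,0.5,-0.03,0.06,0,0,0,0,0.5,-0.04,0.09,0,0,0,0,0.5,-0.05,0.12,0,0,0,0,0.5])

```text
time: 8.8
ee_pos: [0.4908, 0.0865, 0.043]
tcp_rot: [-180.0, 0.2, 114.7]
wrist_force: [3.4, -10.6, -0.7]
opening: 0.0424
```

```bash
python3 - <<'E'
from h import *
st()
E
```

```text
8.8 [0.4908 0.0865 0.043 ] loc [59.6  1.5 43. ] [-1.7999e+02  1.6000e-01  1.1469e+02] F [  3.4 -10.6  -0.7] open 0.0424 q [ 10.1  -1.4 -17.4  74.   -0.2  75.4]
```

apply_moves(targets=[0.05,-0.12,0,0,0,0,0.5,0.2,-0.45,0,0,0,0,0.5,0.4,-0.9,0.4,0,0,0,0.5,0.6,-1.3,1.6,0,0,0,0.5,0.8,-1.7,2.8,0,0,0,0.5])

```text
time: 9.3
ee_pos: [0.5144, 0.0351, 0.1282]
tcp_rot: [-179.9, -0.0, 114.7]
wrist_force: [1.3, 0.3, 0.4]
opening: 0.0427
```

apply_moves(targets=[0.4,-1,1,0,0,0,0.4,0.8,-2,1.5,0,0,0,0.3,1.0,-3,1.5,0,0,0,0.2,1.0,-3.8,1.5,0,0,0,0])

```text
time: 9.7
ee_pos: [0.5454, -0.0801, 0.1733]
tcp_rot: [179.9, 0.1, 114.7]
wrist_force: [1.1, -0.1, 0.4]
opening: 0.0037
```

```bash
python3 - <<'E'
from h import *
st(); view('v7.png',b=(260,110,160,120,1),a=(95,180,200,150,1))
for n in('top','scene'): print([(d['box'],d['conf']) for q in('canister',) for d in recognise(q,n)])
E
```

```text
9.7 [ 0.5454 -0.0801  0.1733] loc [-114.6   21.7  173.3] [1.7991e+02 6.0000e-02 1.1470e+02] F [ 1.1 -0.1  0.4] open 0.0037 q [-8.4  4.2  2.8 88.5 -0.  56.9]
[([216.1, 238.6, 249.5, 287.6], 0.74)]
[([297.2, 157.4, 327.8, 191.8], 0.88)]
```

View pics/v7.png

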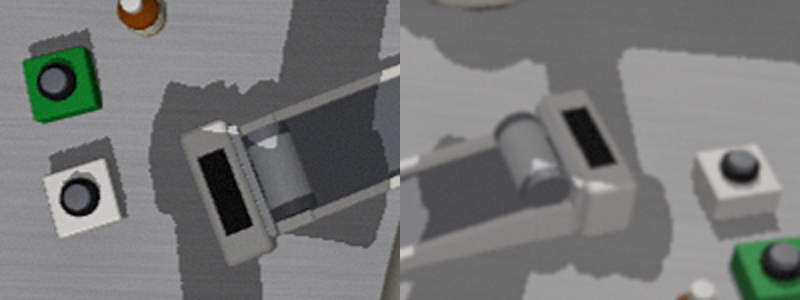

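```bash
python3 - <<'E'
from h import *
from scipy.optimize import least_squares
T=fixedcam('top');S=fixedcam('scene')
def tri(a,b): 
    r=least_squares(lambda P:np.r_[(proj(T,P)-a).ravel(),(proj(S,P)-b).ravel()],[.44,.3,.05]); return r.x.round(4),r.fun.round(1)
x,_=tri([232.9,263.1],[312.5,174.6]); print('can',x,loc(x))
for n,r in(('top',(105,250,165,310)),('scene',(370,155,420,205))):
    im=cv2.imread(f'pics/{n}0.png')[r[1]:r[3],r[0]:r[2]]; cv2.imwrite(f'pics/b_{n}.png',cv2.resize(im,(400,400),interpolation=cv2.INTER_NEAREST))
a=cv2.imread('pics/b_top.png');b=cv2.imread('pics/b_scene.png');cv2.imwrite('pics/b.png',np.hstack([a,b]))
E
```

```text
can [0.4811 0.1242 0.0659] [97.9 -5.5 65.9]
```

View pics/b.png

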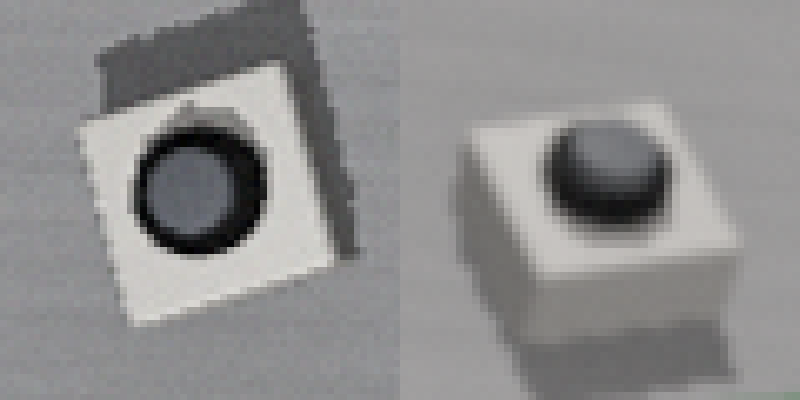

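```bash
python3 - <<'E'
from h import *
from scipy.optimize import least_squares
T=fixedcam('top');S=fixedcam('scene')
def tri(a,b): 
    r=least_squares(lambda P:np.r_[(proj(T,P)-a).ravel(),(proj(S,P)-b).ravel()],[.44,.3,.05]); return r.x.round(4),r.fun.round(1)
print(tri([133.05,277.9],[396.9,173.75]))
print('boxtop',ray(T,136.4,278.9,.04))
sc=np.mean([(470,128),(665,103),(738,243),(540,275)],0)-[400,0]
print(ray(S,*(sc/8+[370,155]),.04), tri([136.4,278.9],sc/8+[370,155]))
E
```

```text
(array([0.4386, 0.3657, 0.0613]), array([-0.3, -0. , -0.3,  0. ]))
boxtop [0.43695194 0.36257796 0.04      ]
[0.43665434 0.36689666 0.04      ] (array([0.437 , 0.3644, 0.0396]), array([-0.7, -0. , -0.9,  0.1]))
```

apply_moves(targets=[-0.33,1.35,0,0,0,0,0,-0.66,2.7,0,0,0,0,0,-0.98,4.05,0,0,0,0,0,-1.31,5.4,0,0,0,0,0,-1.64,6.75,0,0,0,0,0])

```text
time: 10.4
ee_pos: [0.4943, 0.1273, 0.1724]
tcp_rot: [180.0, -0.0, 114.8]
wrist_force: [0.5, 1.7, -0.1]
opening: 0.0001
```

apply_moves(targets=[-0.33,1.35,0,0,0,0,0,-0.66,2.7,0,0,0,0,0,-0.98,4.05,-0.3,0,0,0,0,-1.31,5.4,-0.8,0,0,0,0,-1.64,6.75,-1.5,0,0,0,0])

```text
time: 10.9
ee_pos: [0.4452, 0.3302, 0.1279]
tcp_rot: [179.9, -0.0, 114.8]
wrist_force: [0.3, 0.6, -0.3]
opening: 0.0
```

apply_moves(targets=[-0.33,1.35,-0.5,0,0,0,0,-0.33,1.35,-0.9,0,0,0,0,-0.33,1.35,-0.9,0,0,0,0])

```text
time: 11.2
ee_pos: [0.4344, 0.3686, 0.0981]
tcp_rot: [-179.8, 0.0, 114.9]
wrist_force: [-0.4, -0.6, -0.5]
opening: 0.0003
```

```bash
python3 - <<'E'
from h import *
st(); view('v8.png',b=(340,100,130,130,1),a=(75,180,150,150,1))
E
```

```text
11.2 [0.4344 0.3686 0.0981] loc [339.4 -65.4  98.1] [-1.7982e+02  5.0000e-02  1.1493e+02] F [-0.4 -0.6 -0.5] open 0.0003 q [ 40.3   7.3  -2.1  80.8   0.  105.4]
```

View pics/v8.png

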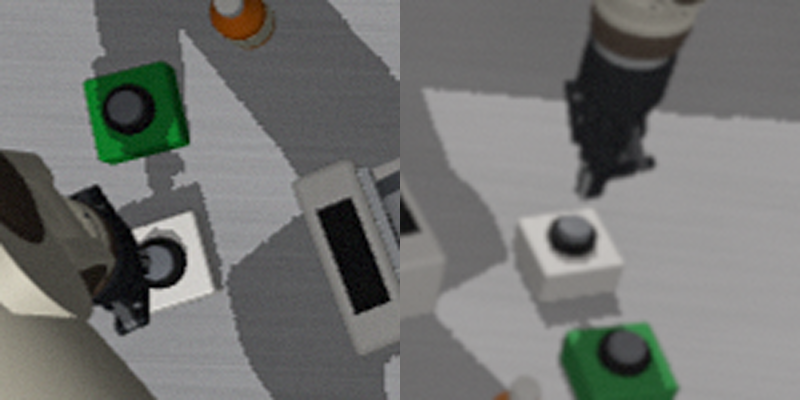

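apply_moves(targets=[0.08,-0.1,-0.4,0,0,0,0,0.08,-0.1,-0.8,0,0,0,0,0.08,-0.1,-1.05,0,0,0,0,0.08,-0.1,-1.12,0,0,0,0,0.08,-0.1,-1.18,0,0,0,0])

```text
time: 11.8
ee_pos: [0.4385, 0.3648, 0.0641]
tcp_rot: [-180.0, 0.0, 114.7]
wrist_force: [-0.1, 0.1, -0.2]
opening: 0.0001
```

```bash
python3 - <<'E'
from h import *
st(); view('v9.png',b=(360,120,80,80,1),a=(75,210,110,110,1))
E
```

```text
11.8 [0.4385 0.3648 0.0641] loc [334.2 -67.5  64.1] [-1.7997e+02  1.0000e-02  1.1473e+02] F [-0.1  0.1 -0.2] open 0.0001 q [ 39.8   7.8  -5.3  76.9   0.  105. ]
```

View pics/v9.png

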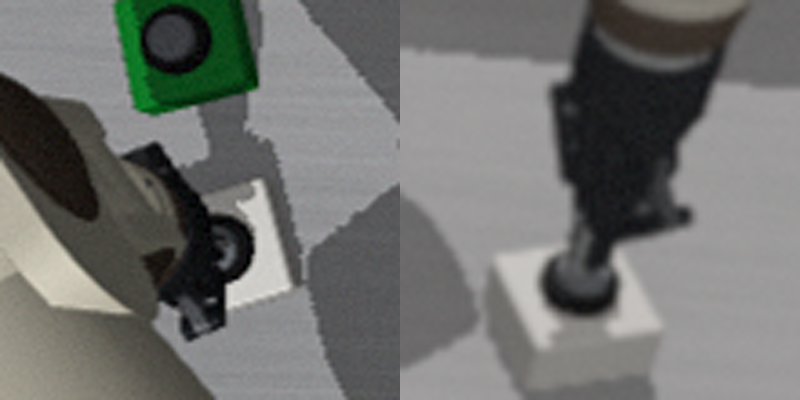

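Fingertip is over the button, not yet touching. Press down in small steps, watching force.

apply_moves(targets=[0,0,-0.06,0,0,0,0,0,0,-0.12,0,0,0,0,0,0,-0.18,0,0,0,0,0,0,-0.24,0,0,0,0])

```text
time: 12.3
ee_pos: [0.4387, 0.3653, 0.0576]
tcp_rot: [180.0, -0.0, 114.8]
wrist_force: [0.4, 0.2, 4.1]
opening: 0.0001
```

apply_moves(targets=[0,0,-0.05,0,0,0,0,0,0,-0.1,0,0,0,0,0,0,-0.1,0,0,0,0])

```text
time: 12.6
ee_pos: [0.4388, 0.3654, 0.0559]
tcp_rot: [179.9, -0.0, 114.8]
wrist_force: [-3.0, -3.2, 12.2]
opening: -0.0
```

apply_moves(targets=[0,0,-0.03,0,0,0,0,0,0,-0.03,0,0,0,0])

```text
time: 12.8
ee_pos: [0.4388, 0.3654, 0.0558]
tcp_rot: [179.9, -0.0, 114.8]
wrist_force: [-4.4, -4.1, 19.0]
opening: 0.0002
```

apply_moves(targets=[0,0,0.3,0,0,0,0,0,0,0.8,0,0,0,0,0,0,1.8,0,0,0,0,0,0,2.8,0,0,0,0,0,0,3.5,0,0,0,0])

```text
time: 13.3
ee_pos: [0.4387, 0.3652, 0.1609]
tcp_rot: [179.9, -0.0, 114.8]
wrist_force: [-0.2, 0.4, 0.2]
opening: -0.0003
```

apply_moves(targets=[-0.5,0.5,0.5,0,0,0,0,-1.2,1,1,0,0,0,0,-2,1.5,1,0,0,0,0,-3,2,1,0,0,0,0,-3,2,1,0,0,0,0])

```text
time: 13.8
ee_pos: [0.3459, 0.4263, 0.1891]
tcp_rot: [-180.0, -0.0, 114.9]
wrist_force: [0.5, 0.7, 0.4]
opening: 0.0002
```

```bash
python3 - <<'E'
from h import *
st(); view('v10.png',b=(210,120,230,160,1),a=(75,130,280,200,1))
E
```

```text
13.8 [0.3459 0.4263 0.1891] loc [428.9  -9.2 189.1] [-1.7998e+02 -3.0000e-02  1.1492e+02] F [0.5 0.7 0.4] open 0.0002 q [ 50.9   4.2   4.5  90.4   0.  116. ]
```

View pics/v10.png

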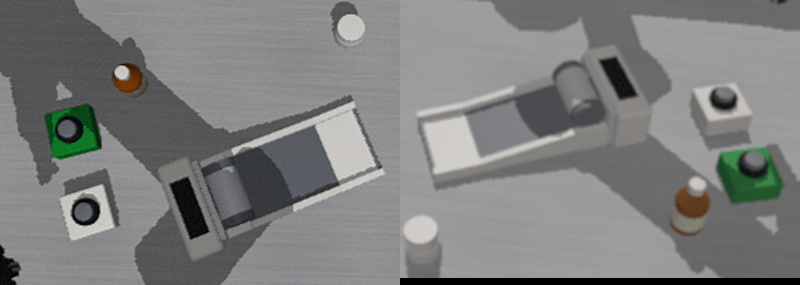

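apply_moves(targets=[1.5,-1,0,0,0,0,0,2.6,-1.7,0,0,0,0,0,3.05,-2.03,-1,0,0,0,0,3.05,-2.03,-2.5,0,0,0,0,3.05,-2.03,-4.1,0,0,0,0])

```text
time: 14.4
ee_pos: [0.4419, 0.3631, 0.0648]
tcp_rot: [179.9, -0.0, 114.6]
wrist_force: [1.0, 0.9, 0.2]
opening: 0.0001
```

apply_moves(targets=[0,0,-0.07,0,0,0,0,0,0,-0.07,0,0,0,0,0,0,-0.07,0,0,0,0])

```text
time: 14.7
ee_pos: [0.4407, 0.3643, 0.0649]
tcp_rot: [179.9, -0.0, 114.7]
wrist_force: [0.1, 0.7, 0.7]
opening: -0.0001
```

apply_moves(targets=[0,0,-0.04,0,0,0,0,0,0,-0.04,0,0,0,0,0,0,-0.04,0,0,0,0])

```text
time: 15.0
ee_pos: [0.4401, 0.3645, 0.0627]
tcp_rot: [180.0, -0.0, 114.8]
wrist_force: [0.1, -0.3, -0.1]
opening: 0.0001
```

apply_moves(targets=[0,0,-0.04,0,0,0,0,0,0,-0.04,0,0,0,0,0,0,-0.04,0,0,0,0])

```text
time: 15.3
ee_pos: [0.4401, 0.3644, 0.0611]
tcp_rot: [180.0, -0.0, 114.8]
wrist_force: [0.6, 1.0, 0.8]
opening: -0.0001
```

apply_moves(targets=[0,0,-0.04,0,0,0,0,0,0,-0.04,0,0,0,0,0,0,-0.04,0,0,0,0])

```text
time: 15.6
ee_pos: [0.4401, 0.3643, 0.0598]
tcp_rot: [180.0, -0.0, 114.8]
wrist_force: [1.5, 1.4, 2.5]
opening: 0.0001
```

apply_moves(targets=[0,0,-0.04,0,0,0,0,0,0,-0.04,0,0,0,0,0,0,-0.04,0,0,0,0])

```text
time: 15.9
ee_pos: [0.4401, 0.3643, 0.0586]
tcp_rot: [180.0, -0.0, 114.8]
wrist_force: [1.2, 2.3, 2.6]
opening: -0.0002
```

apply_moves(targets=[0,0,-0.04,0,0,0,0,0,0,-0.04,0,0,0,0,0,0,-0.04,0,0,0,0])

```text
time: 16.2
ee_pos: [0.4401, 0.3643, 0.0574]
tcp_rot: [180.0, -0.0, 114.8]
wrist_force: [0.1, 2.0, 2.5]
opening: -0.0001
```

apply_moves(targets=[0,0,-0.07,0,0,0,0,0,0,-0.12,0,0,0,0,0,0,-0.15,0,0,0,0,0,0,-0.15,0,0,0,0])

```text
time: 16.6
ee_pos: [0.4402, 0.3644, 0.0556]
tcp_rot: [179.9, -0.0, 114.8]
wrist_force: [-6.5, -3.7, 24.1]
opening: -0.0002
```

apply_moves(targets=[0,0,0.3,0,0,0,0,0,0,0.8,0,0,0,0,0,0,1.8,0,0,0,0,0,0,2.8,0,0,0,0,0,0,3.5,0,0,0,0])

```text
time: 17.1
ee_pos: [0.44, 0.364, 0.1599]
tcp_rot: [180.0, 0.0, 114.8]
wrist_force: [0.3, 0.3, 0.1]
opening: 0.0
```

apply_moves(targets=[-0.5,0.5,0.5,0,0,0,0,-1.2,1,1,0,0,0,0,-2,1.5,1,0,0,0,0,-3,2,1,0,0,0,0,-3,2,1,0,0,0,0])

```text
time: 17.6
ee_pos: [0.3473, 0.4252, 0.1881]
tcp_rot: [-179.9, 0.0, 114.9]
wrist_force: [0.6, 0.8, -0.6]
opening: 0.0001
```

```bash
python3 - <<'E'
from h import *
st(); view('v11.png',b=(210,120,230,160,1),a=(75,130,280,200,1))
E
```

```text
17.6 [0.3473 0.4252 0.1881] loc [427.2 -10.  188.1] [-179.93    0.    114.92] F [ 0.6  0.8 -0.6] open 0.0001 q [ 50.7   4.2   4.5  90.3   0.  115.8]
```

View pics/v11.png

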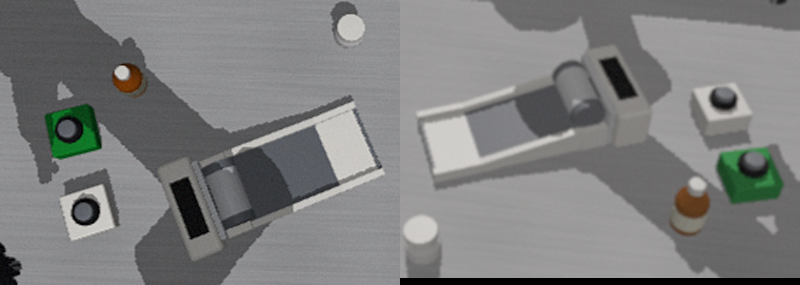

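Canister in the seat at the stop, button out, arm clear, bystanders in place. Handing in.

```bash
python3 -c "
from workcell import bot
print(bot.job_done())"
```

```text
the job is handed in; nothing more can be done
None
```

The canister is in the seat against the stop plate. The start button on the white box was pressed fully in afterwards and let go, and I handed the job in at about 17.6 s; no verdict was reported.

- **Canister:** I pushed it up the ramp with the half-open fingertips at about 60 mm/s or less, without grasping it. At the stop the wrist force was about 11 N, and the later pictures show the canister in the seat and square across the ramp.
- **Check that disagreed:** a rough position from the networks' boxes put the canister at x = 98 mm along the ramp, 66 mm high. The x is within tolerance, but the height is about 6 mm above the seat value. I put that down to box-centre error, because the pictures and the stop force both show it seated, but I did not measure the height again.
- **Button:** I pressed it twice. The first press hit a hard stop at about 56 mm height with 19 N. The second was a check: contact at about 61 mm and a hard stop at 55.6 mm with 24 N, so about 5.5 mm of travel. The stop is well above the 4 N spring force.
- **End state:** in the last pictures the button looks out and the bottle and jar look unmoved. The tube rack was outside those pictures, and the arm was never near its height. The arm stands clear, with wrist force at noise level.

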